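# Touch-dry test on the red binding of a clamped shakuhachi

### The arm

A 6-joint arm with a two-finger parallel gripper is mounted at the origin on the work surface. World frame = base frame: x ahead of the robot, y to its left, z up, the work surface at z = 0. Lengths are in m, angles in degrees, forces in N, time in s.
With the tool pointing down it reaches from about 0.3 to 0.75 m from the base axis. Payload 8.5 kg.
Tool frame: the origin (TCP) lies on the centre line of the jaws, within the pads' length; the fingertips stand 19 mm ahead of it and the grasp point (between the pads) is the TCP; z points along the fingers, x is the direction in which the jaws open and shut, and the axes are right-handed (so a half turn about z gives the same grasp; the last joint's range is limited). The gripper opens to 85 mm and grips with 20 to 120 N. Pads are 22 mm wide; open, the fingers measure 114 mm over their backs; the gripper's body (76 mm by 85 mm) begins 54 mm behind the grasp point. The pads swing forward as they close: fully open they stand 13 mm farther back than shut.
Start: joints at [60.43, 21.807, 74.336, -0, 83.858, -12.336], TCP at [0.163, 0.525, 0.25] pointing down, gripper open.
Joint ranges: [-178.18, 178.18], [-50.72, 133.34], [12.68, 142.11], [-81.47, 261.47], [9.98, 163.14], [-165.26, 165.26]. Speed limits (degrees/s): [136.94, 136.94, 180, 180, 180, 180].

### API

Orientations are given as a 3x3 rotation matrix whose columns are the frame's x, y, z axes.
In Python, from rig import env, cams, order gives the robot as it stands.
- The arm moves only by the tool step_arm, never from a script. Its argument "steps" is a list of rows, each an object with "xyz": the shift along the tool's x, y, z normalised to -1 to 1, where 1 is 0.04 m, a list of three; "turn": the turn, a rotation vector about the tool's x, y, z normalised to -1 to 1, where 1 is 0.08 rad, a list of three; "gripper": the gripper command: -1 is shut, 1 is fully open, values between are in proportion. A call has 1 to 20 rows; each row shifts and turns the commanded pose from where the row before left it, along the tool's axes as they then stand; what a row does not reach is not made up. A row lasts 1/12 s, in which the tool goes at most 41.7 mm and 7.16 degrees, less where a joint would pass 70% of its speed; a pose out of reach is approached as far as the arm can. A call with a number of a shift or a turn outside -1 to 1 is refused whole. A call with a gripper value outside its range is refused whole. The fingers move at their own pace and stop on an object; "squeeze" is the grip in N (left out, the last holds). Time passes only in rows, so rows that do not move let the fingers close. It gives the time, the measured TCP pose, the force and the opening at its end, in the units of the state.
- env.observe(): the state, without advancing time (a new reading comes with each control period).
- cams.get_image(name): name is "scene" or "top" or "wrist"; returns (picture, depth): 420x560x3 uint8, red, green, blue; 420x560 float32, m along the optical axis (not along the pixel's ray), 0 where there is no reading.
- cams.camera_info(name): a dict with "fx", "fy", "cx", "cy" (pixels), "extrinsics" (4x4, takes a point from camera to world coordinates). Camera axes: x right, y down, z forward; pixel columns grow to the right and rows downward; lengths in m; the calibration is good to about 2 mm. The wrist camera is an equidistant fisheye: a pixel r from the principal point sees the ray r / f radians off the axis. A picture is of the moment at which its call begins: read the wrist's pose just before it. camera_info takes no time and is no camera call; for the wrist camera it gives the pose at the moment of the call.
- order.close_job(): hands the job in, once; it reports no verdict.
The state is a dict: "time_s": time; "q": joint angles; "qvel": joint speeds; "joint_efforts": joint torques, N m; "position": TCP position; "tool_rot": TCP orientation; "ft_force": force on the tool from outside, world axes, zero at the start; "wrist_torque": the same for the moment, N m; "grip_width": finger opening in m.
Only numpy, scipy, OpenCV 4.12 (cv2) and the standard library are available. Lean on these libraries where they do the work, as an engineer would, in place of code of your own. Each camera call takes 0.05 s, during which the arm holds its last target. There are 200 camera calls.

### The job

Test whether the new red lacquer on the clamped flute is dry to the touch: with the fingertips, lightly touch the top of the red binding, rest them there for about a second, then lift off and draw back well clear, a good hand's breadth above it. Press no harder than a fingertip tack test needs, and leave the black and amber bindings, the bare bamboo, the clamp and the tools and vessels around it untouched.

Things in the scene. Friction and masses are not known exactly. Their poses are not given: they have to be found in the camera images.
- binding_red_top (a point): The topmost point of the red binding, midway along it: the spot to touch. About 98 mm above the bench. Its z axis points up, its y axis runs along the flute.
- binding_red: The red-lacquered rattan binding, the one to test: a ring 41 mm across and 24 mm long round the flute, fast on it; which of the three places it has varies. It stands 2.5 mm proud of the bamboo next to it. Origin at its centre on the flute's axis, 20.5 mm below its top; y along the flute, z up. Pressing it with more than 12 N marks the lacquer.
- binding_black: The black-lacquered binding, same size and frame as the red one; still wet, not to be touched. Neighbouring bindings are 85 mm or 112 mm apart, centre to centre.
- binding_amber: The amber-yellow lacquered binding, same size and frame; still wet, not to be touched.
- flute: The bamboo flute body, 545 mm long, 36 mm across (39 at its nodes, 55 at the root end), lying level along its y: root end at y = -272 mm, mouth end at +272. Origin on its axis at mid-length, 78 mm above the bench. Four finger holes on top. Held in soft rubber linings: it and its bindings together give downwards about 0.4 mm for each newton of push and spring back.
- clamp: The flute's fixture, fixed to the bench: a 90 x 500 x 16 mm elm board (origin under its centre, long side along y, flute straight above) with an iron screw clamp at y = -195 mm (jaws 90 mm high, 36 mm along y; screw and cross bar reach out to x = -130 mm, 62 mm high) and a lined wooden saddle at y = +205 mm, 81 mm high. All of it is lower than the flute's top.
- spreader: Bamboo lacquer spreader with a red blade, about 160 mm long, 30 mm wide, 5 mm thick, lying on the bench. Origin under it near its middle, x towards the blade.
- weight: Cylindrical brass weight, 40 mm across, 46 mm high. Origin under its centre.
- cup: Empty glazed lacquer cup, 62 mm across the rim, 52 mm high. Origin under its centre.
- charcoal: Black polishing-charcoal block, 48 x 30 x 24 mm. Origin under its centre.
- burnisher: Burnishing stick, 170 x 18 mm, 15 mm high at its cork-faced end, lying. Origin under its middle, x towards the cork end.
- brush: Flat lacquer brush, 145 mm long, 26 mm wide, 9 mm thick, lying. Origin under it near its middle, x towards the hair.
Things that resemble listed ones, but are neither listed nor needed, are in the scene too. Several things look just like the brush: the one meant starts farthest to the robot's right.

How it is judged:
By the outcome, as a careful person would: the job done as asked, in the order asked, and still so for the second after the job is handed in, with the robot touching nothing.
It also fails if it takes over 32 s, if anything falls off the work surface, if the arm or the gripper's body presses on something with over 40 N, if the wrist force passes 120 N, or if a joint passes its speed limit or range.

## Working session

There is one attempt and no reset: what is moved stays moved. The work goes in short steps, Python scripts to look and compute and a tool call to move; the robot and the scene stay as the last step left them, time stands still between calls to the robot, and variables do not carry over. Pictures are saved under pics/ and viewed, about 8 in all and at most 12, crops included, and the job is handed in when it is done.

Besides the shell and the picture viewer there is one more tool, called after "Call:" as a command line: name --argument value ..., lists and objects as JSON in quotes. step_arm: Moves the arm, as the interface text tells. Scaled input: -1 to 1 covers 0.04 m each way for a shift and 0.08 rad each way for a turn. Its arguments: {"type":"object","properties":{"steps":{"type":"array"},"squeeze":{"type":"number"}},"required":["steps"]}

```bash
mkdir -p pics; cat > h.py <<'E'
import numpy as np, cv2
from rig import env, cams, order
def grab(n):
    i=cams.camera_info(n); im,d=cams.get_image(n); return i,im,d
def world(i,d):
    v,u=np.indices(d.shape); p=np.stack([(u-i['cx'])/i['fx']*d,(v-i['cy'])/i['fy']*d,d,np.ones_like(d)],-1)
    return (p@np.array(i['extrinsics']).T)[...,:3]
E
python3 - <<'E'
from h import *
for n in ('top','scene'):
    i,im,d=grab(n); cv2.imwrite(f'pics/{n}0.png',im[...,::-1]); np.savez(f'{n}0',w=world(i,d),im=im,d=d)
s=env.observe();print(s['time_s'],s['position'],s['tool_rot'],s['ft_force'],s['grip_width'])
E
```

```text
0.1 [0.16281888 0.52508701 0.24978671] [[ 2.96275905e-01  9.55102166e-01 -6.63977516e-04]
 [ 9.55101549e-01 -2.96276497e-01 -1.12628910e-03]
 [-1.27244209e-03 -3.00473631e-04 -9.99999145e-01]] [ 0.03818706 -0.56390553  0.32954581] 0.08528858498856905
```

View pics/top0.png

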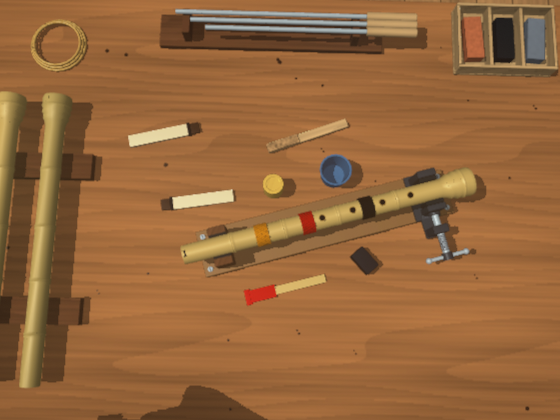

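View pics/scene0.png

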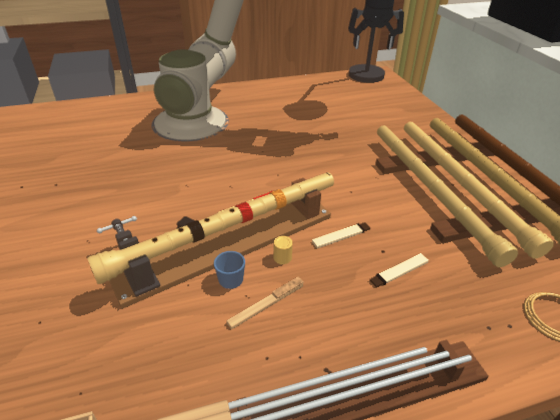

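The top view shows the flute running from (185,254) to (470,184). The red binding is at (308,223), amber at (263,234) and black at (366,207). The red spreader blade at (260,295) is a separate object. Next I'll measure the red binding and the flute axis.

```bash
python3 - <<'E'
from h import *
for n,boxs in (('top',{'red':(295,208,322,238),'amber':(250,220,276,248),'black':(356,194,378,220)}),('scene',{'red':(232,198,258,225)})):
    z=np.load(n+'0.npz'); w,im=z['w'],z['im'].astype(int); hsv=cv2.cvtColor(z['im'],cv2.COLOR_RGB2HSV)
    for k,(a,b,c,d) in boxs.items():
        m=np.zeros(im.shape[:2],bool); m[b:d,a:c]=1
        R,G,B=im[...,0],im[...,1],im[...,2]
        if k=='red': m&=(R>90)&(G<R*.3)
        if k=='amber': m&=(R>150)&(B<R*.25)&(G<R*.72)
        if k=='black': m&=(R<70)
        m&=(w[...,2]>.075)&(w[...,2]<.11)
        p=w[m]; print(n,k,m.sum(),p.mean(0).round(4),p.min(0).round(4),p.max(0).round(4))
        t=p[p[:,2]>np.percentile(p[:,2],70)]; print('  top part',t.mean(0).round(4))
    if n=='top':
        m=(w[...,2]>.085)&(w[...,2]<.108); m[:, :180]=0; m[:160]=0; m[270:]=0
        p=w[m]; c=p.mean(0); u=np.linalg.svd(p[:,:2]-c[:2],full_matrices=0)[2][0]; print('axis',c,u,np.degrees(np.arctan2(u[1],u[0])))
        i=cams.camera_info('top'); print(np.array(i['extrinsics']).round(3))
E
```

```text
top red 240 [0.5778 0.0424 0.093 ] [0.5594 0.0283 0.0766] [0.5974 0.0579 0.0995]
  top part [0.5804 0.044  0.0972]
top amber 242 [0.5556 0.1245 0.0936] [0.5371 0.1108 0.0807] [0.5752 0.1385 0.0999]
  top part [0.5565 0.1248 0.0972]
top black 254 [ 0.6086 -0.0647  0.0925] [ 0.5895 -0.0797  0.0761] [ 0.6299 -0.0488  0.1001]
  top part [ 0.6119 -0.0633  0.0969]
axis [ 0.59669037 -0.01593435  0.09248019] [-0.27524304  0.96137468] 105.97649850637887
[[ 0.021 -0.986  0.164  0.445]
 [-1.    -0.023 -0.011  0.094]
 [ 0.015 -0.164 -0.986  1.028]
 [ 0.     0.     0.     1.   ]]
scene red 129 [0.5913 0.0456 0.0913] [0.5745 0.031  0.0779] [0.6031 0.0571 0.1005]
  top part [0.5837 0.0438 0.0975]
```

Call:
step_arm --steps '[{"xyz": [-0.42, 0.676, 0], "turn": [0, 0, 0], "gripper": -1}, {"xyz": [-0.42, 0.676, 0], "turn": [0, 0, 0], "gripper": -1}, {"xyz": [-0.42, 0.676, 0], "turn": [0, 0, 0], "gripper": -1}, {"xyz": [-0.42, 0.676, 0], "turn": [0, 0, 0], "gripper": -1}, {"xyz": [-0.42, 0.676, 0], "turn": [0, 0, 0], "gripper": -1}, {"xyz": [-0.42, 0.676, 0], "turn": [0, 0, 0], "gripper": -1}, {"xyz": [-0.42, 0.676, 0], "turn": [0, 0, 0], "gripper": -1}, {"xyz": [-0.42, 0.676, 0], "turn": [0, 0, 0], "gripper": -1}, {"xyz": [-0.42, 0.676, 0], "turn": [0, 0, 0], "gripper": -1}, {"xyz": [-0.42, 0.676, 0], "turn": [0, 0, 0], "gripper": -1}, {"xyz": [-0.42, 0.676, 0], "turn": [0, 0, 0], "gripper": -1}, {"xyz": [-0.42, 0.676, 0], "turn": [0, 0, 0], "gripper": -1}, {"xyz": [-0.42, 0.676, 0], "turn": [0, 0, 0], "gripper": -1}, {"xyz": [-0.42, 0.676, 0], "turn": [0, 0, 0], "gripper": -1}, {"xyz": [-0.42, 0.676, 0], "turn": [0, 0, 0], "gripper": -1}, {"xyz": [-0.42, 0.676, 0], "turn": [0, 0, 0], "gripper": -1}, {"xyz": [-0.42, 0.676, 0], "turn": [0, 0, 0], "gripper": -1}, {"xyz": [-0.42, 0.676, 0], "turn": [0, 0, 0], "gripper": -1}, {"xyz": [-0.42, 0.676, 0], "turn": [0, 0, 0], "gripper": -1}, {"xyz": [-0.42, 0.676, 0], "turn": [0, 0, 0], "gripper": -1}]' --squeeze 20

```text
time_s: 1.77
position: [0.5806, 0.0427, 0.25]
tool_rot: [[0.296, 0.955, -0.001], [0.955, -0.296, 0.0], [-0.0, -0.001, -1.0]]
ft_force: [1.0, 0.3, 0.3]
grip_width: 0.0004
```

Call:
step_arm --steps '[{"xyz": [0, 0, 0], "turn": [0, 0, 0.955], "gripper": -1}, {"xyz": [0, 0, 0], "turn": [0, 0, 0.955], "gripper": -1}, {"xyz": [0, 0, 0], "turn": [0, 0, 0.955], "gripper": -1}, {"xyz": [0, 0, 0], "turn": [0, 0, 0.955], "gripper": -1}, {"xyz": [0, 0, 0], "turn": [0, 0, 0.955], "gripper": -1}, {"xyz": [0, 0, 0], "turn": [0, 0, 0.955], "gripper": -1}, {"xyz": [0, 0, 0], "turn": [0, 0, 0.955], "gripper": -1}, {"xyz": [0, 0, 0], "turn": [0, 0, 0.955], "gripper": -1}, {"xyz": [0, 0, 0], "turn": [0, 0, 0.955], "gripper": -1}, {"xyz": [0, 0, 0], "turn": [0, 0, 0.955], "gripper": -1}, {"xyz": [0, 0, 0], "turn": [0, 0, 0.955], "gripper": -1}, {"xyz": [0, 0, 0], "turn": [0, 0, 0.955], "gripper": -1}, {"xyz": [0, 0, 0], "turn": [0, 0, 0.955], "gripper": -1}, {"xyz": [0, 0, 0], "turn": [0, 0, 0], "gripper": -1}, {"xyz": [0, 0, 0], "turn": [0, 0, 0], "gripper": -1}]'

```text
time_s: 3.02
position: [0.5798, 0.0441, 0.25]
tool_rot: [[0.961, 0.275, -0.001], [0.275, -0.961, 0.0], [-0.001, -0.0, -1.0]]
ft_force: [0.4, 0.5, 0.5]
grip_width: 0.0001
```

Call:
step_arm --steps '[{"xyz": [0, 0, 0.5], "turn": [0, 0, 0], "gripper": -1}, {"xyz": [0, 0, 0.5], "turn": [0, 0, 0], "gripper": -1}, {"xyz": [0, 0, 0.5], "turn": [0, 0, 0], "gripper": -1}, {"xyz": [0, 0, 0.5], "turn": [0, 0, 0], "gripper": -1}, {"xyz": [0, 0, 0.25], "turn": [0, 0, 0], "gripper": -1}, {"xyz": [0, 0, 0], "turn": [0, 0, 0], "gripper": -1}, {"xyz": [0, 0, 0], "turn": [0, 0, 0], "gripper": -1}]'

```text
time_s: 3.6
position: [0.5801, 0.0441, 0.1606]
tool_rot: [[0.962, 0.274, -0.0], [0.274, -0.962, 0.0], [-0.0, -0.0, -1.0]]
ft_force: [0.2, 0.4, 0.8]
grip_width: -0.0
```

```bash
python3 - <<'E'
from h import *
i,im,d=grab('wrist'); s=env.observe()
print(s['time_s'],s['position'].round(4),s['ft_force'].round(2),i['fx'],i['cx'],i['cy'])
v,u=np.indices(d.shape); x=(u-i['cx'])/i['fx'];y=(v-i['cy'])/i['fy'];r=np.hypot(x,y)+1e-9
k=np.tan(np.minimum(r,1.4))/r
E_=np.array(i['extrinsics']); print(E_.round(3))
w=(np.stack([x*k*d,y*k*d,d,np.ones_like(d)],-1)@E_.T)[...,:3]
I=im.astype(int); m=(I[...,0]>80)&(I[...,1]<I[...,0]*.3)&(w[...,2]>.075)&(w[...,2]<.11)&(d>0)
m&=np.hypot(w[...,0]-.58,w[...,1]-.043)<.05
p=w[m]; print(m.sum(),p.mean(0).round(4),p.max(0).round(4))
ax=np.array([-.273,.962]);nx=np.array([.962,.273])
q=p[:,:2]-[.58,.043]; a=q@ax; b=q@nx
print('along',np.percentile(a,[1,50,99]).round(4),'across',np.percentile(b,[1,50,99]).round(4))
t=p[:,2]>np.percentile(p[:,2],80); print('across of top',b[t].mean().round(4))
uu=np.argwhere(m); print(uu.min(0),uu.max(0))
cv2.imwrite('pics/w1.png',im[...,::-1])
i,im,d=grab('scene'); cv2.imwrite('pics/s1.png',cv2.resize(im[120:290,130:350,::-1],None,fx=3.5,fy=3.5))
E
```

```text
3.65 [0.5804 0.0441 0.1613] [ 0.04 -0.19  0.7 ] 325.19226210127806 275.9983852754272 204.5422618930533
[[ 0.962  0.264  0.074  0.561]
 [ 0.274 -0.925 -0.262  0.111]
 [-0.     0.273 -0.962  0.284]
 [ 0.     0.     0.     1.   ]]
1953 [0.5792 0.0448 0.0935] [0.6007 0.06   0.0993]
along [-0.0102  0.002   0.0123] across [-0.0192 -0.0001  0.0188]
across of top -0.0006
[204 246] [246 305]
```

View pics/w1.png

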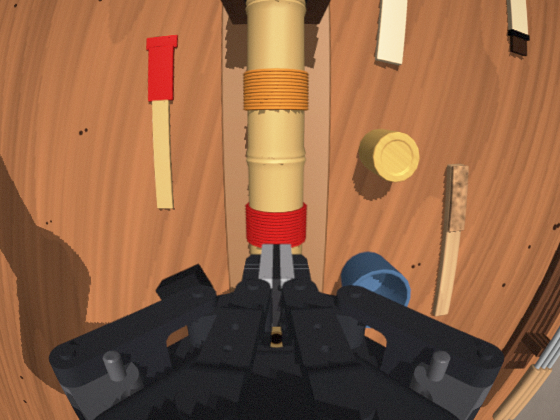

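View pics/s1.png

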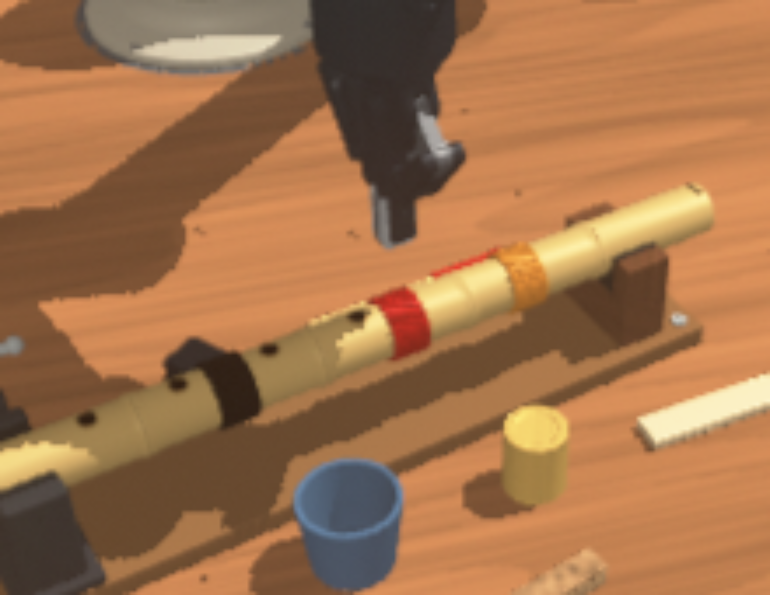

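The wrist view shows red at (276,224) directly ahead of the fingertips, with amber at (276,90) well away. The scene crop confirms the shut tips are above the red binding. The TCP is within about 1 mm of its centre, so I'm descending to just above contact.

Call:
step_arm --steps '[{"xyz": [0, 0, 0.3], "turn": [0, 0, 0], "gripper": -1}, {"xyz": [0, 0, 0.3], "turn": [0, 0, 0], "gripper": -1}, {"xyz": [0, 0, 0.2], "turn": [0, 0, 0], "gripper": -1}, {"xyz": [0, 0, 0.1], "turn": [0, 0, 0], "gripper": -1}, {"xyz": [0, 0, 0], "turn": [0, 0, 0], "gripper": -1}, {"xyz": [0, 0, 0], "turn": [0, 0, 0], "gripper": -1}, {"xyz": [0, 0, 0], "turn": [0, 0, 0], "gripper": -1}]'

```text
time_s: 4.28
position: [0.5803, 0.0441, 0.1251]
tool_rot: [[0.962, 0.273, 0.001], [0.273, -0.962, -0.0], [0.001, 0.001, -1.0]]
ft_force: [-0.7, -0.8, -0.3]
grip_width: 0.0001
```

Call:
step_arm --steps '[{"xyz": [0, 0, 0.025], "turn": [0, 0, 0], "gripper": -1}, {"xyz": [0, 0, 0.025], "turn": [0, 0, 0], "gripper": -1}, {"xyz": [0, 0, 0.025], "turn": [0, 0, 0], "gripper": -1}, {"xyz": [0, 0, 0], "turn": [0, 0, 0], "gripper": -1}]'

```text
time_s: 4.62
position: [0.5799, 0.0441, 0.1212]
tool_rot: [[0.962, 0.273, -0.0], [0.273, -0.962, -0.0], [-0.0, -0.0, -1.0]]
ft_force: [0.1, -0.1, 0.3]
grip_width: 0.0001
```

Call:
step_arm --steps '[{"xyz": [0, 0, 0.025], "turn": [0, 0, 0], "gripper": -1}, {"xyz": [0, 0, 0.025], "turn": [0, 0, 0], "gripper": -1}, {"xyz": [0, 0, 0], "turn": [0, 0, 0], "gripper": -1}]'

```text
time_s: 4.87
position: [0.5798, 0.0442, 0.1191]
tool_rot: [[0.962, 0.273, -0.0], [0.273, -0.962, 0.0], [-0.0, -0.0, -1.0]]
ft_force: [0.1, 0.3, 0.3]
grip_width: 0.0001
```

Call:
step_arm --steps '[{"xyz": [0, 0, 0.025], "turn": [0, 0, 0], "gripper": -1}, {"xyz": [0, 0, 0], "turn": [0, 0, 0], "gripper": -1}]'

```text
time_s: 5.03
position: [0.5799, 0.0441, 0.1181]
tool_rot: [[0.962, 0.273, -0.0], [0.273, -0.962, 0.0], [-0.0, -0.0, -1.0]]
ft_force: [-0.2, 0.4, -0.2]
grip_width: -0.0
```

Call:
step_arm --steps '[{"xyz": [0, 0, 0.025], "turn": [0, 0, 0], "gripper": -1}, {"xyz": [0, 0, 0], "turn": [0, 0, 0], "gripper": -1}]'

```text
time_s: 5.2
position: [0.58, 0.0441, 0.1173]
tool_rot: [[0.962, 0.273, 0.0], [0.273, -0.962, -0.0], [0.0, 0.0, -1.0]]
ft_force: [0.1, 0.8, 0.5]
grip_width: 0.0002
```

Call:
step_arm --steps '[{"xyz": [0, 0, 0.02], "turn": [0, 0, 0], "gripper": -1}, {"xyz": [0, 0, 0], "turn": [0, 0, 0], "gripper": -1}]'

```text
time_s: 5.37
position: [0.58, 0.0441, 0.1166]
tool_rot: [[0.962, 0.273, 0.0], [0.273, -0.962, -0.0], [0.0, 0.0, -1.0]]
ft_force: [-0.3, 0.6, 2.5]
grip_width: -0.0002
```

Contact is made at about 2.5 N. I'll rest there for about a second.

Call:
step_arm --steps '[{"xyz": [0, 0, 0], "turn": [0, 0, 0], "gripper": -1}, {"xyz": [0, 0, 0], "turn": [0, 0, 0], "gripper": -1}, {"xyz": [0, 0, 0], "turn": [0, 0, 0], "gripper": -1}]'

```text
time_s: 5.62
position: [0.58, 0.0441, 0.1167]
tool_rot: [[0.962, 0.273, 0.0], [0.273, -0.962, -0.0], [0.0, 0.0, -1.0]]
ft_force: [-0.4, 0.6, 2.9]
grip_width: -0.0003
```

Call:
step_arm --steps '[{"xyz": [0, 0, 0], "turn": [0, 0, 0], "gripper": -1}, {"xyz": [0, 0, 0], "turn": [0, 0, 0], "gripper": -1}, {"xyz": [0, 0, 0], "turn": [0, 0, 0], "gripper": -1}, {"xyz": [0, 0, 0], "turn": [0, 0, 0], "gripper": -1}, {"xyz": [0, 0, 0], "turn": [0, 0, 0], "gripper": -1}, {"xyz": [0, 0, 0], "turn": [0, 0, 0], "gripper": -1}, {"xyz": [0, 0, 0], "turn": [0, 0, 0], "gripper": -1}, {"xyz": [0, 0, 0], "turn": [0, 0, 0], "gripper": -1}, {"xyz": [0, 0, 0], "turn": [0, 0, 0], "gripper": -1}]'

```text
time_s: 6.37
position: [0.58, 0.0442, 0.1166]
tool_rot: [[0.962, 0.273, 0.0], [0.273, -0.962, 0.0], [0.0, 0.0, -1.0]]
ft_force: [0.0, -0.1, 2.7]
grip_width: 0.0002
```

Call:
step_arm --steps '[{"xyz": [0, 0, -0.1], "turn": [0, 0, 0], "gripper": -1}, {"xyz": [0, 0, -0.4], "turn": [0, 0, 0], "gripper": -1}, {"xyz": [0, 0, -0.6], "turn": [0, 0, 0], "gripper": -1}, {"xyz": [0, 0, -0.6], "turn": [0, 0, 0], "gripper": -1}, {"xyz": [0, 0, -0.6], "turn": [0, 0, 0], "gripper": -1}, {"xyz": [0, 0, -0.6], "turn": [0, 0, 0], "gripper": -1}, {"xyz": [0, 0, -0.6], "turn": [0, 0, 0], "gripper": -1}, {"xyz": [0, 0, -0.4], "turn": [0, 0, 0], "gripper": -1}, {"xyz": [0, 0, -0.2], "turn": [0, 0, 0], "gripper": -1}, {"xyz": [0, 0, 0], "turn": [0, 0, 0], "gripper": -1}, {"xyz": [0, 0, 0], "turn": [0, 0, 0], "gripper": -1}, {"xyz": [0, 0, 0], "turn": [0, 0, 0], "gripper": -1}]'

```text
time_s: 7.37
position: [0.5795, 0.0442, 0.279]
tool_rot: [[0.962, 0.273, -0.003], [0.273, -0.962, 0.0], [-0.003, -0.001, -1.0]]
ft_force: [-1.2, 0.3, -0.1]
grip_width: -0.0002
```

```bash
python3 - <<'E'
from h import *
i,im,d=grab('scene'); cv2.imwrite('pics/s2.png',im[...,::-1])
s=env.observe();print(s['time_s'],s['position'],s['ft_force'])
E
```

```text
7.4167 [0.57954934 0.04416177 0.27904357] [ 0.09194912 -0.50162285 -0.88505435]
```

View pics/s2.png

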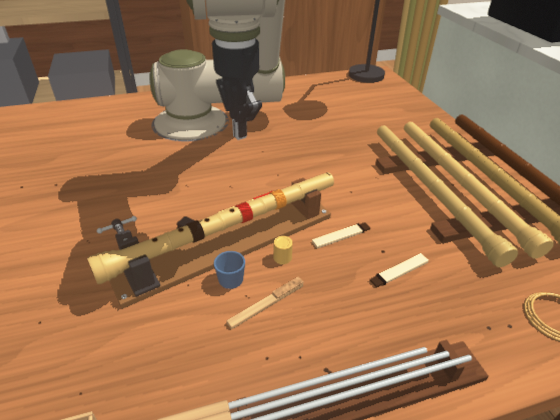

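The fingertips (240,135) are about 16 cm above the red binding (245,212), and everything else is where it was at the start.

```bash
python3 -c "
from rig import order
print(order.close_job())"
```

```text
the job is handed in; nothing more can be done
None
```

I touched the top of the red binding with the shut fingertips and rested them there for about 1.1 s. The force read 2.5–2.9 N each time I checked, well under the 12 N that marks the lacquer. I then lifted straight up until the tips were about 16 cm above the binding, and handed the job in at about 7.4 s.

- **Position:** the wrist camera put the touch point within about 1 mm of the binding's centre. Contact came at the expected height, with the TCP at 0.117 m.
- **After lift-off:** the wrist force was back to zero within noise (about 1 N). In the last scene picture, the flute, the other bindings, the clamp and the tools all looked unmoved.
- **Limits of the checks:** no check failed or disagreed. The force was only read at the end of each move, so I have no continuous record of its peak. I also didn't look at the lacquer close up afterwards.

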